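# Fetch the little vase from behind the supplies and weigh it

## Robot

A 6-joint arm with a two-finger parallel gripper is mounted at the origin on the work surface. World frame = base frame: x ahead of the robot, y to its left, z up, the work surface at z = 0. Lengths are in m, angles in degrees, forces in N, time in s.
With the tool pointing down it reaches from about 0.325 to 0.85 m from the base axis. Payload 15.5 kg.
Tool frame: the origin (TCP) lies midway between the tips of the shut fingers; the grasp point (between the pads) lies 19 mm behind it; z points along the fingers, y is the line along which they close (so a half turn about z gives the same grasp; the last joint's range is limited). The gripper opens to 91 mm and grips with 3 to 60 N. Pads are 32 mm wide; open, the fingers measure 118 mm over their backs; the gripper's body (76 mm by 178 mm) begins 60 mm behind the grasp point.
Start: joints at [-76.404, 28.281, 77.091, -0, 74.628, -5.472], TCP at [0.204, -0.591, 0.214] pointing down, gripper open.
Joint ranges: [-166.48, 166.48], [-47.26, 123.95], [12.59, 153.08], [-70.14, 250.14], [6.76, 159.57], [-176.63, 176.63]. Speed limits (degrees/s): [108.29, 108.29, 147.25, 172.46, 172.46, 172.46].

## Interface

Orientations are given as a 3x3 rotation matrix whose columns are the frame's x, y, z axes.
In Python, from bench import ctrl gives the robot as it stands. The module is installed in compiled form; this text tells all that it offers. Calls block until the motion is done:
- ctrl.goto(position, orientation): joint-space move of the TCP to a pose.
- ctrl.move_l(position, vel=0.15, ori=None, contact_N=None): straight line of the TCP; ori=None keeps the orientation; vel is the mean speed in m/s. With contact_N (N) it stops when the force on the tool has changed by that much, and returns True; else False.
- ctrl.movej(angles): joint-space move.
- ctrl.command_gripper(opening): opening from 0.0 (shut) to 1.0 (fully open); the grip force is fixed at half the most; returns when the fingers have stopped.
- ctrl.sleep(seconds).
- ctrl.ik(position, orientation): joint angles nearest the present ones, or None.
- ctrl.read_camera(name): name is "side" or "top"; returns the picture (420x560x3 uint8, blue, green, red); there is no depth.
- ctrl.camera_params(name): a dict with "fx", "fy", "cx", "cy" (pixels), "pose" (4x4, takes a point from camera to world coordinates). Camera axes: x right, y up, looking along -z (the intrinsics and any distortion apply to the point x, -y, -z); pixel columns grow to the right and rows downward; lengths in m; the calibration is good to about 2 mm. A picture is of the moment at which its call begins. camera_params takes no time and is no camera call.
A pose or a line that the arm cannot do raises ctrl.MotionError and nothing moves.
- ctrl.sign_off(): hands the job in; it is judged then, once.
Readings, each from a call of its own:
- ctrl.current_t(): time.
- ctrl.current_q(): joint angles.
- ctrl.current_dq(): joint speeds.
- ctrl.current_effort(): joint torques, N m.
- ctrl.current_tool_pos(): TCP position.
- ctrl.current_eef_rot(): TCP orientation.
- ctrl.current_contact_force(): force on the tool from outside, world axes, zero at the start.
- ctrl.current_wrist_torque(): the same for the moment, N m.
- ctrl.current_grip_width(): opening from 0.0 (shut) to 1.0 (fully open).
- ctrl.current_grasp_force(): force on a finger pad.
Only numpy, scipy, OpenCV 4.12 (cv2) and the standard library are available. Lean on these libraries where they do the work, as an engineer would, in place of code of your own. Each camera call takes 0.05 s, during which the arm holds its last target. There are 200 camera calls.

## Task

Clear the spray bottle, the yellow-lidded jar and the green tin off the wooden board into the white side tray, then take the small terracotta vase from the back of the board and stand it on the round black pad of the red scale. Then put the others back, each standing wholly on the coaster of its own colour, the tall spray bottle on the blue one at the back first, before the jar and the tin leave the tray. Everything stays upright, the vase is set down gently, and the roll of tape in the tray is left alone.

Things in the scene. Friction and masses are not known exactly. Their poses are not given: they have to be found in the camera images.
- vase: small terracotta bud vase, 90 mm tall, 0.22 kg: foot 46 mm across, belly 64 mm across at 34 to 46 mm above the underside, neck 30 mm at 78 mm, lip 42 mm. Stands in the back row (the +x half) of a wooden board, 220 mm square, whose top is 14 mm above the table. Origin: centre of its underside, z up
- spray_bottle: white spray bottle with blue head, 164 mm tall, 0.2 kg: round body 60 mm across up to 112 mm above the underside, tapering to a neck; the blue head (20 mm wide across y) lies at 138 to 164 mm and its nozzle points along the bottle's own -x, reaching 46 mm from the axis. Origin: centre of its underside, z up. Belongs on the blue coaster
- jar: amber glass jar with yellow lid, 60 mm across, 70 mm tall, lid (58 mm) from 54 mm up, 0.18 kg. Origin: centre of its underside, z up. Belongs on the yellow coaster
- tin: round dark-green tin with a pale band and a small steel knob on top, 60 mm across, 70 mm tall (knob to 75 mm), 0.15 kg. Origin: centre of its underside, z up. Belongs on the green coaster
- blue_mat: thin round blue plastic coaster, 92 mm across and 3 mm thick, fixed on the wooden board in the back row (+x half), beside the vase. Origin: centre of its underside (its top is 3 mm higher). At the start one of the bottle, jar and tin stands on each coaster, not always the one of its colour; board places are 108 mm apart
- yellow_mat: thin round yellow plastic coaster, 92 mm across and 3 mm thick, fixed on the wooden board in the front row (-x half). Origin: centre of its underside (its top is 3 mm higher)
- green_mat: thin round green plastic coaster, 92 mm across and 3 mm thick, fixed on the wooden board in the front row (-x half). Origin: centre of its underside (its top is 3 mm higher)
- side_tray: white plastic tray, 220 mm square, fixed, walls 4 mm thick and 18 mm high, the inner floor 4 mm above the table. Origin: centre of its underside; x and y along its sides. Room for the three things beside the roll of tape, which stands in its back (+x) left (+y) quarter
- scale: fixed red bench scale with a steel platform (150 x 170 mm, does not move) and in its middle a round black rubber pad, 76 mm across. Origin: on the table, directly under the pad's centre; the pad's top is 40 mm above the origin
- tape_roll: roll of red tape lying flat in the white tray, 56 mm across, 24 mm high, loose, to be left alone. Origin: centre of its underside

How it is judged (in metres and radians):
On the way, in this order (a step that is already met when the one before it is completed fails the run):
1. the spray bottle, the jar and the tin stand upright in the white tray, let go, with the vase still at its place on the board (x of spray_bottle in the frame of side_tray between -0.085 and 0.085 m and y of spray_bottle in the frame of side_tray between -0.085 and 0.085 m and z of spray_bottle in the frame of side_tray between -0.002 and 0.016 m and linear speed of each of spray_bottle, jar, tin below 0.03 m/s and angle between each of spray_bottle, jar, tin's own z axis and vertical below 0.15 rad and contact force between each of spray_bottle, jar, tin and the fingers below 0.3 N and x of jar in the frame of side_tray between -0.085 and 0.085 m and y of jar in the frame of side_tray between -0.085 and 0.085 m and z of jar in the frame of side_tray between -0.002 and 0.016 m and x of tin in the frame of side_tray between -0.085 and 0.085 m and y of tin in the frame of side_tray between -0.085 and 0.085 m and z of tin in the frame of side_tray between -0.002 and 0.016 m and distance of vase from where it was at the start of the episode below 0.03 m), for 0.2 s.
2. the vase stands upright on the scale's black pad, let go, with the other three still in the tray (horizontal distance between vase and scale below 0.015 m and z of vase in the frame of scale between 0.036 and 0.048 m and linear speed of each of vase, spray_bottle, jar, tin below 0.03 m/s and angle between each of vase, spray_bottle, jar, tin's own z axis and vertical below 0.15 rad and contact force between vase and the fingers below 0.3 N and x of spray_bottle in the frame of side_tray between -0.085 and 0.085 m and y of spray_bottle in the frame of side_tray between -0.085 and 0.085 m and z of spray_bottle in the frame of side_tray between -0.002 and 0.016 m and x of jar in the frame of side_tray between -0.085 and 0.085 m and y of jar in the frame of side_tray between -0.085 and 0.085 m and z of jar in the frame of side_tray between -0.002 and 0.016 m and x of tin in the frame of side_tray between -0.085 and 0.085 m and y of tin in the frame of side_tray between -0.085 and 0.085 m and z of tin in the frame of side_tray between -0.002 and 0.016 m), for 0.2 s.
3. the spray bottle stands upright on the blue coaster, let go, with the jar and the tin still in the tray (horizontal distance between spray_bottle and blue_mat below 0.016 m and z of spray_bottle in the frame of blue_mat between -0.001 and 0.012 m and linear speed of each of spray_bottle, jar, tin below 0.03 m/s and angle between each of spray_bottle, jar, tin's own z axis and vertical below 0.15 rad and contact force between spray_bottle and the fingers below 0.3 N and x of jar in the frame of side_tray between -0.085 and 0.085 m and y of jar in the frame of side_tray between -0.085 and 0.085 m and z of jar in the frame of side_tray between -0.002 and 0.016 m and x of tin in the frame of side_tray between -0.085 and 0.085 m and y of tin in the frame of side_tray between -0.085 and 0.085 m and z of tin in the frame of side_tray between -0.002 and 0.016 m), for 0.2 s.
At the end, for the whole second after the job is handed in: The vase stands within 15 mm of the middle of the scale's black pad; the spray bottle stands on the blue coaster, the jar on the yellow, the tin on the green, each within 16 mm of the coaster's centre (wholly on it). All are upright (within 0.15 rad), released and at rest (horizontal distance between vase and scale below 0.015 m and z of vase in the frame of scale between 0.036 and 0.048 m and linear speed of each of vase, spray_bottle, jar, tin, tape_roll below 0.03 m/s and angle between each of vase, spray_bottle, jar, tin's own z axis and vertical below 0.15 rad and horizontal distance between spray_bottle and blue_mat below 0.016 m and z of spray_bottle in the frame of blue_mat between -0.001 and 0.012 m and horizontal distance between jar and yellow_mat below 0.016 m and z of jar in the frame of yellow_mat between -0.001 and 0.012 m and horizontal distance between tin and green_mat below 0.016 m and z of tin in the frame of green_mat between -0.001 and 0.012 m); the robot touches nothing.
It fails at once if the bottle, jar, tin or vase is tipped by more than 40 degrees (angle between any of spray_bottle, jar, tin, vase's own z axis and vertical above 0.7 rad).
It fails at once if the vase is dropped (falls free of the fingers faster than 0.5 m/s, about 13 mm of fall) rather than set down gently (contact force between vase and the fingers below 0.05 N and linear speed of vase above 0.5 m/s).
It fails at once if the roll of tape is shifted by more than 15 mm (distance of tape_roll from where it was at the start of the episode above 0.015 m).
It also fails if it takes over 144 s, if anything falls off the work surface, if the arm or the gripper's body presses on something with over 40 N, if the wrist force passes 120 N, or if a joint passes its speed limit or range.

## Working session

There is one attempt and no reset: what is moved stays moved. The work goes in short steps, each a Python script; the robot and the scene stay as the last script left them, time stands still between calls to the robot, and variables do not carry over. Pictures are saved under pics/ and viewed, at most 14 in all, crops included, and the job is handed in when it is done.

```bash
mkdir -p pics; python3 - <<'E'
from bench import ctrl
import cv2,numpy as np
np.set_printoptions(precision=4,suppress=True)
for n in("side","top"):
    cv2.imwrite(f"pics/{n}0.png",ctrl.read_camera(n)); p=ctrl.camera_params(n); print(n,p)
print(ctrl.current_t(),ctrl.current_eef_rot())
E
```

```text
side {'fx': 450.9911422775101, 'fy': 450.9911422775101, 'cx': 280.0932468337327, 'cy': 213.7553240798824, 'pose': array([[-0.997 ,  0.0537, -0.0559,  0.4697],
       [-0.0763, -0.5536,  0.8292,  0.9918],
       [ 0.0136,  0.831 ,  0.5561,  0.7276],
       [ 0.    ,  0.    ,  0.    ,  1.    ]])}
top {'fx': 430.7289114040533, 'fy': 430.7289114040533, 'cx': 271.0136259445957, 'cy': 207.21127759967214, 'pose': array([[-0.0116,  0.9941, -0.1075,  0.4036],
       [-0.9994, -0.0149, -0.0297, -0.0161],
       [-0.0311,  0.1071,  0.9938,  1.1959],
       [ 0.    ,  0.    ,  0.    ,  1.    ]])}
0.1 [[ 0.9451  0.3267 -0.0003]
 [ 0.3267 -0.9451  0.0011]
 [ 0.0001 -0.0011 -1.    ]]
```

View pics/side0.png

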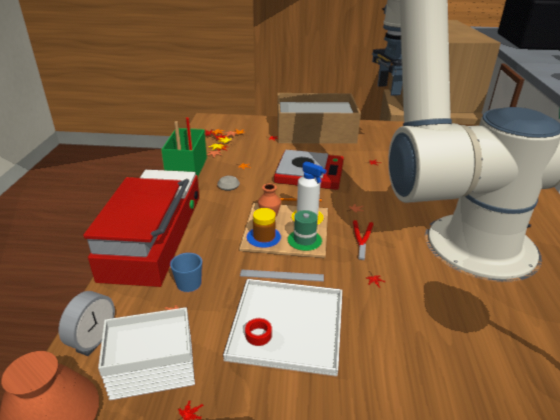

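View pics/top0.png

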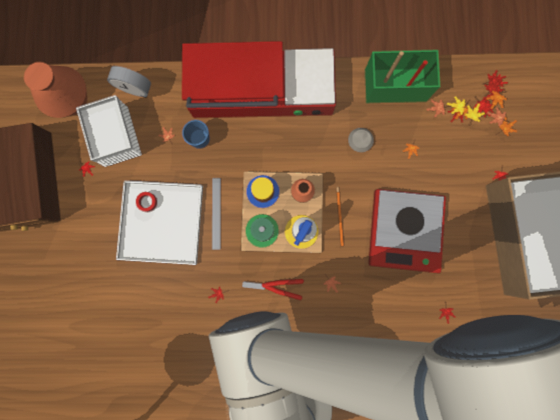

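The top view (up = +x, left = +y) shows the jar on blue at (262,190), the tin on green at (262,230), the bottle on yellow at (302,232) and the vase at (303,190). The tray is at (160,222) with the tape at (146,202), and the pad is at (410,220). In the side view the board is around (286,228) and the tray around (287,324). I'll zoom in for the bottle's heading.

```bash
python3 - <<'E'
import cv2,numpy as np
t=cv2.imread("pics/top0.png")[160:265,235:335]; s=cv2.imread("pics/side0.png")[150:260,235:345]
r=lambda a:cv2.resize(a,(400,500),interpolation=cv2.INTER_CUBIC)
cv2.imwrite("pics/z0.png",np.hstack([r(t),r(s)]))
E
```

```text
(no output)
```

View pics/z0.png

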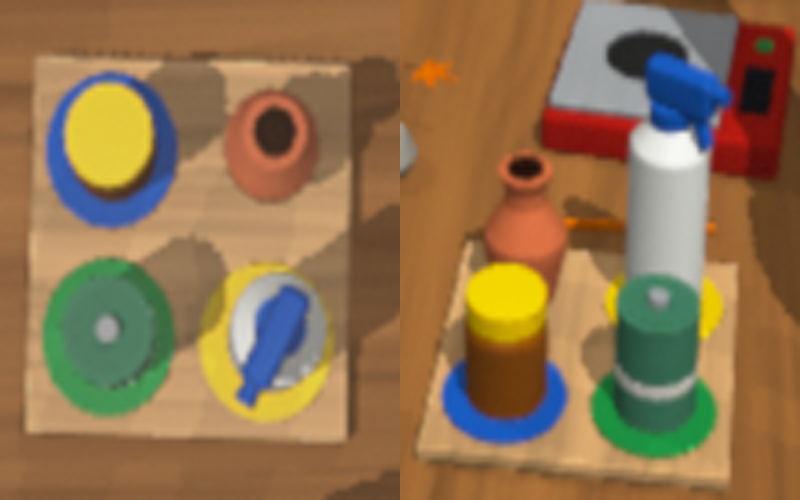

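The crop shows the bottle's nozzle pointing toward −x/+y, at crop (250,400), with the rear of the head at (292,295). The knob is at (106,328), the vase mouth at (275,130) and the lid at (110,135). Next I'll write the measuring helpers.

```bash
cat > h.py <<'E'
from bench import ctrl
import cv2, numpy as np
np.set_printoptions(precision=4, suppress=True)
P = {n: ctrl.camera_params(n) for n in ("side", "top")}
def ray(n, uv):
    p = P[n]; T = p["pose"]
    d = T[:3, :3] @ [(uv[0]-p["cx"])/p["fx"], -(uv[1]-p["cy"])/p["fy"], -1]
    return T[:3, 3], d/np.linalg.norm(d)
def on_plane(n, uv, z):
    o, d = ray(n, uv); return o + d*(z-o[2])/d[2]
def tri(us, ut):
    (a, d), (b, e) = ray("side", us), ray("top", ut)
    s, t = np.linalg.lstsq(np.c_[d, -e], b-a, rcond=None)[0]
    p, q = a+s*d, b+t*e
    return (p+q)/2, np.linalg.norm(p-q)
def blobs(img, lo, hi, box, amin=8):
    """contours of an HSV range inside box (u0,v0,u1,v1), largest first, full-image coordinates"""
    u0, v0, u1, v1 = box
    m = cv2.inRange(cv2.cvtColor(img[v0:v1, u0:u1], cv2.COLOR_BGR2HSV), np.array(lo), np.array(hi))
    c = cv2.findContours(m, cv2.RETR_EXTERNAL, cv2.CHAIN_APPROX_NONE, offset=(u0, v0))[0]
    return sorted([k for k in c if cv2.contourArea(k) >= amin], key=cv2.contourArea, reverse=True)
def cen(c):
    m = cv2.moments(c); return np.array([m["m10"], m["m01"]])/m["m00"]
E
python3 - <<'E'
from h import *
t=cv2.imread("pics/top0.png"); s=cv2.imread("pics/side0.png")
B={ # name: lo,hi,top box, side box
'lid':((20,150,120),(35,255,255),(245,170,282,210),(245,203,282,245)),
'vasehole':((0,0,0),(180,255,75),(292,178,314,198),(258,180,282,194)),
'knob':((0,0,130),(180,60,255),(252,220,272,240),(295,205,315,222)),
'head':((105,130,60),(125,255,255),(285,210,322,250),(296,158,332,186)),
'pad':((0,0,0),(180,255,70),(393,203,430,238),(285,150,324,172)),
'tray':((0,0,150),(180,50,255),(108,172,208,272),(220,275,350,375)),
'tape':((0,150,80),(8,255,255),(128,185,165,218),(240,312,276,350)),
'blue':((105,130,60),(125,255,255),(240,165,285,215),(240,205,290,252)),
'green':((55,130,60),(85,255,255),(240,205,285,255),(280,205,330,252)),
}
for k,(lo,hi,bt,bs) in B.items():
    for n,i,b in(('top',t,bt),('side',s,bs)):
        cs=blobs(i,lo,hi,b)
        print(k,n,[(cen(c),cv2.contourArea(c),cv2.boundingRect(c)) for c in cs[:2]])
E
```

```text
lid top [(array([261.9961, 188.3584]), 339.5, (252, 178, 21, 22))]
lid side [(array([263.8375, 216.2171]), 317.0, (253, 208, 23, 18))]
vasehole top [(array([303.1618, 187.1618]), 51.5, (299, 183, 9, 9))]
vasehole side [(array([269. , 186.5]), 16.0, (266, 185, 7, 4))]
knob top [(array([261.1624, 228.5812]), 19.5, (259, 226, 6, 6))]
knob side [(array([306.9245, 207.6918]), 79.5, (299, 205, 16, 8)), (array([305.8056, 214.4583]), 12.0, (303, 213, 6, 4))]
head top [(array([303.247 , 230.5305]), 164.0, (295, 220, 17, 25))]
head side [(array([312.1213, 170.1951]), 266.5, (302, 161, 24, 22))]
pad top [(array([409.6735, 220.5507]), 533.0, (396, 208, 28, 26))]
pad side [(array([299.8627, 161.1961]), 85.0, (292, 158, 21, 9))]
tray top [(array([158.9865, 222.219 ]), 6172.0, (116, 181, 86, 84))]
tray side [(array([286.7199, 327.1038]), 8864.0, (223, 279, 119, 96)), (array([299.1124, 276.6221]), 172.0, (246, 275, 78, 6))]
tape top [(array([145.7123, 201.202 ]), 266.5, (136, 192, 20, 19))]
tape side [(array([257.8474, 331.3749]), 533.0, (245, 319, 26, 26))]
blue top [(array([262.2279, 196.8159]), 186.5, (247, 176, 32, 31))]
blue side [(array([262.0514, 240.1534]), 181.5, (247, 230, 33, 17))]
green top [(array([256.9017, 235.3197]), 134.0, (247, 215, 29, 31))]
green side [(array([304.0459, 242.8857]), 229.0, (288, 233, 34, 17))]
```

```bash
python3 - <<'E'
from h import *
for k,us,ut,z in [('lid',(264.2,214.4),(262,188.4),.087),('vase',(269,186.5),(303.2,187.2),.104),('knob',(305.8,214.5),(261.2,228.6),.092),('head',(312.1,170.2),(303.2,230.5),.017+.151),('pad',(300.5,161.5),(409.7,220.6),.040)]:
    p,e=tri(us,ut); print(k,'tri',p,'err',e,'plane',on_plane('top',ut,z),on_plane('side',us,z))
t=cv2.imread("pics/top0.png"); s=cv2.imread("pics/side0.png")
for n,i,b in(('top',t,(108,172,208,272)),('side',s,(220,277,350,375))):
    c=blobs(i,(0,0,150),(180,50,255),b)[0]
    q=cv2.boxPoints(cv2.minAreaRect(c)) if n=='top' else cv2.approxPolyDP(cv2.convexHull(c),6,True)[:,0]
    W=np.array([on_plane(n,u,.018) for u in q]); print('tray',n,W[:,:2].tolist(),W.mean(0))
bt=blobs(t,(8,40,120),(20,170,255),(232,165,333,260),300)[0]
r=cv2.minAreaRect(bt); W=np.array([on_plane('top',u,.014) for u in cv2.boxPoints(r)]); print('board',r,W[:,:2].tolist(),W.mean(0))
for n,c,z in(('top',(145.7,201.2),.024),('side',(257.8,331.4),.014)): print('tape',on_plane(n,c,z))
h=blobs(t,(105,130,60),(125,255,255),(285,210,322,250))[0]; pts=h[:,0].astype(np.float32)
W=np.array([on_plane('top',u,.17)[:2] for u in pts]); m=cv2.minAreaRect(W.astype(np.float32)*1000); print('head rect mm',m)
print('head corners',cv2.boxPoints(m).tolist())
# bottle white body shoulder
for c in blobs(t,(0,0,150),(180,50,255),(287,212,320,248)): print(cen(c),cv2.boundingRect(c))
for nm,box in (('bt',(285,208,325,252)),):
    for c in blobs(t,(20,150,120),(35,255,255),box): print('yellow',cen(c),cv2.boundingRect(c))
E
```

```text
lid tri [0.5741 0.04   0.0846] err 0.000981903011647081 plane [0.5732 0.0399 0.087 ] [0.5742 0.0434 0.087 ]
vase tri [ 0.5722 -0.0664  0.1052] err 0.0007825228369558966 plane [ 0.572  -0.0665  0.104 ] [ 0.5728 -0.0686  0.104 ]
knob tri [0.4684 0.0426 0.093 ] err 0.0004133481095927837 plane [0.4682 0.0427 0.092 ] [0.4686 0.0411 0.092 ]
head tri [ 0.4582 -0.0617  0.1643] err 0.0001768235916689656 plane [ 0.4579 -0.0615  0.168 ] [ 0.4583 -0.0547  0.168 ]
pad tri [ 0.4913 -0.3512  0.0396] err 0.007936136205471301 plane [ 0.4872 -0.3509  0.04  ] [ 0.4952 -0.3511  0.04  ]
tray top [[0.3936656689627514, 0.4476117508302984], [0.6188235273190004, 0.43557754642945695], [0.5972011121499907, 0.2114715119885906], [0.37410849808032676, 0.2278139916420354]] [0.4959 0.3306 0.018 ]
tray side [[0.5967827687584204, 0.2128456002611525], [0.3800194671256053, 0.22993334727701664], [0.39724627553571934, 0.4556795570166351], [0.6094961889136008, 0.44038954569247124]] [0.4959 0.3347 0.018 ]
board ((282.0, 211.99996948242188), (99.99998474121094, 93.99998474121094), 0.0) [[0.3907149501722572, 0.12748265962457586], [0.6519354179507332, 0.12698276098769834], [0.6468846988739161, -0.15172718093414397], [0.38764642615081574, -0.14478695594819124]] [ 0.5193 -0.0105  0.014 ]
tape [0.5523 0.3655 0.024 ]
tape [0.5538 0.3636 0.014 ]
head rect mm ((453.3524475097656, -59.21422576904297), (25.43284797668457, 60.69988250732422), 62.44984817504883)
head corners [[420.5623474121094, -56.451087951660156], [474.3792419433594, -84.52629089355469], [486.1425476074219, -61.97736358642578], [432.3256530761719, -33.90216064453125]]
[297.3315 225.6907] (293, 218, 16, 19)
yellow [296.3224 234.1712] (285, 215, 33, 34)
```

Triangulated heights agree with the text: lid 85, vase 105, knob 93 and head 164 mm. The grid spacing comes out at 106–108 mm. Bottle axis is at about (0.467,−0.065) with yaw about −27.5°. I'll move the bottle first, gripping its head and turning the nozzle to +y.

```bash
cat >> h.py <<'E'
def R(psi):
    c, s = np.cos(np.radians(psi)), np.sin(np.radians(psi))
    return np.array([[c, s, 0], [s, -c, 0], [0, 0, -1.]])
TR = np.array([.496, .333]); TY = np.radians(-3.7)
def tray(x, y):
    return TR + [x*np.cos(TY)-y*np.sin(TY), x*np.sin(TY)+y*np.cos(TY)]
def pick(xy, z, psi, hi, opening=1.0):
    ctrl.command_gripper(opening)
    ctrl.goto([*xy, hi], R(psi)); ctrl.move_l([*xy, z], vel=.2)
    ctrl.command_gripper(0.0)
    print("grip w %.1f mm F %.1f" % (91*ctrl.current_grip_width(), ctrl.current_grasp_force()))
    ctrl.move_l([*xy, hi], vel=.25)
def place(xy, z, psi, hi, opening=1.0, near=.015):
    """z: expected TCP height at touch-down"""
    ctrl.goto([*xy, hi], R(psi)); ctrl.move_l([*xy, z+near], vel=.25)
    hit = ctrl.move_l([*xy, z-.004], vel=.03, contact_N=4)
    print("hit", hit, "z err %.1f mm" % (1e3*(ctrl.current_tool_pos()[2]-z)), "w %.1f" % (91*ctrl.current_grip_width()))
    ctrl.command_gripper(opening); ctrl.move_l([*xy, hi], vel=.25)
    print("t %.1f" % ctrl.current_t())
E
python3 - <<'E'
from h import *
b=[.467,-.065]; d=tray(.055,-.055); print(d, [tray(*p) for p in((-.05,.055),(-.055,-.055))])
print(ctrl.ik([*b,.29],R(-27.5)),ctrl.ik([*d,.29],R(-90)))
pick(b,.153,-27.5,.29)
print(ctrl.current_t(), ctrl.current_tool_pos())
cv2.imwrite("pics/s1.png",ctrl.read_camera("side"))
E
```

```text
[0.5473 0.2746] [array([0.4497, 0.3911]), array([0.4376, 0.2817])]
[-15.1858  11.4318  91.1654  -0.      77.4027 102.3142] [  21.0546   23.7757   72.6357   -0.       83.5885 -158.9454]
grip w 29.4 mm F 30.0
4.9583 [ 0.4664 -0.0648  0.2888]
```

View pics/s1.png

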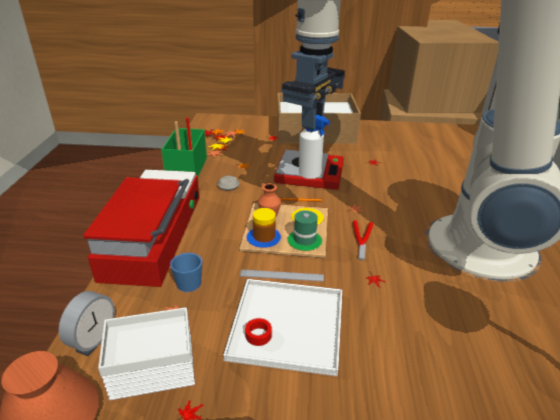

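The bottle hangs upright at (311,155) in the side view, with the board otherwise undisturbed. Joint 6 would wrap at yaw −90, so I'll put it in the tray at −50.

```bash
python3 - <<'E'
from h import *
place(tray(.055,-.055),.140,-50,.29)
j=[.5735,.040]
print(ctrl.ik([*j,.22],R(0)),ctrl.ik([*tray(-.05,.055),.22],R(0)))
pick(j,.040,0,.22)
print(ctrl.current_t())
cv2.imwrite("pics/s2.png",ctrl.read_camera("side"))
E
```

```text
hit True z err -0.7 mm w 29.7
t 9.3
[-1.9609 23.8928 83.8776 -0.     72.2296 88.0391] [ 35.2773  25.597   80.8935  -0.      73.5095 125.2773]
grip w 58.7 mm F 30.0
13.25
```

View pics/s2.png

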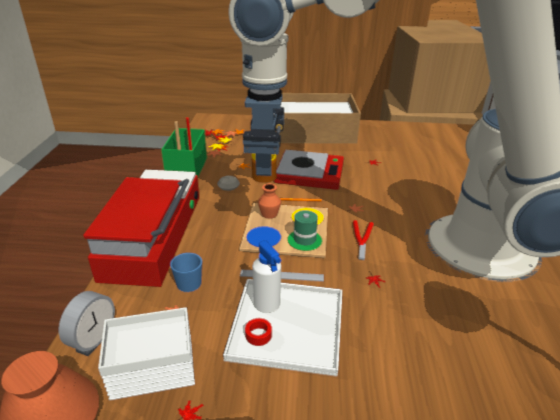

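The bottle stands in the tray at (266,290), and the jar is held with the blue coaster free. Now the jar and tin go into the tray.

```bash
python3 - <<'E'
from h import *
place(tray(-.05,.055),.027,0,.22,.85)
pick([.468,.0426],.040,0,.22)
place(tray(-.055,-.055),.027,0,.22,.85)
for n in("side","top"): cv2.imwrite(f"pics/{n}3.png",ctrl.read_camera(n))
E
```

```text
hit True z err -0.1 mm w 59.0
t 17.5
grip w 59.6 mm F 30.0
hit True z err -0.3 mm w 59.3
t 25.5
```

View pics/side3.png

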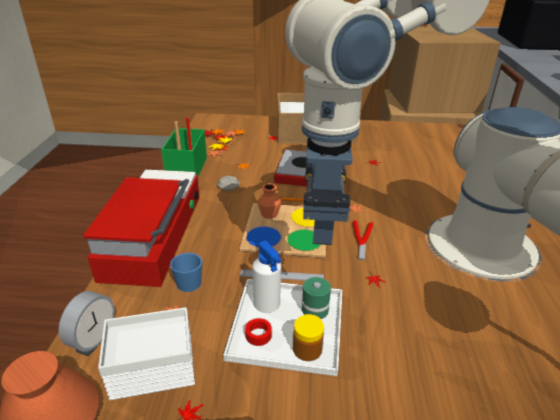

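View pics/top3.png

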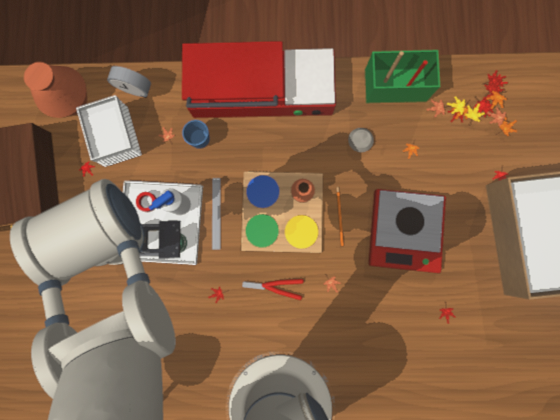

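All three stand in the tray: bottle (266,285), tin (316,298) and jar (308,338) in the side view, with the tape at (258,331) unmoved. The top view shows all three coasters free at (263,191), (263,231) and (301,232). Next I'll measure the coasters and the pad in both views.

```bash
python3 - <<'E'
from h import *
t=cv2.imread("pics/top3.png"); s=cv2.imread("pics/side3.png"); s2=cv2.imread("pics/s2.png")
bl=((105,130,50),(125,255,255)); g=((55,130,50),(85,255,255)); y=((20,150,100),(35,255,255)); k=((0,0,0),(180,255,70))
for n,r,bt,bs,si,z in(('blue',bl,(240,165,285,215),(240,222,285,240),s,.017),('green',g,(240,207,285,255),(282,225,330,256),s,.017),
  ('yellow',y,(280,207,325,255),(285,200,330,226),s,.017),('pad',k,(393,203,430,238),(286,150,323,172),s2,.040)):
    ct=blobs(t,*r,bt)[0]; cs=blobs(si,*r,bs)[0]
    et=cv2.fitEllipse(ct); es=cv2.fitEllipse(cs)
    p,e=tri(es[0],et[0]); print(n,et[0],et[1],es[0],es[1],'tri',p,'err %.4f'%e,'plane',on_plane('top',et[0],z),on_plane('side',es[0],z))
c=blobs(s,(0,0,0),(180,255,75),(258,180,282,194))[0];d=blobs(t,(0,0,0),(180,255,75),(292,178,314,198))[0]
print('vase',tri(cen(c),cen(d)))
E
```

```text
blue (262.34014892578125, 191.04066467285156) (30.05167007446289, 30.563068389892578) (263.33648681640625, 233.70623779296875) (12.689765930175781, 35.35807418823242) tri [0.5762 0.0422 0.0248] err 0.0016 plane [0.5765 0.0425 0.017 ] [0.5782 0.0315 0.017 ]
green (261.648681640625, 230.15631103515625) (30.039106369018555, 30.405303955078125) (302.7024841308594, 239.74057006835938) (19.60498809814453, 29.23183822631836) tri [0.4707 0.0455 0.0148] err 0.0046 plane [0.4683 0.0455 0.017 ] [0.473  0.0482 0.017 ]
yellow (301.1186828613281, 231.21829223632812) (32.425743103027344, 32.58300018310547) (301.6534729003906, 217.47142028808594) (15.489310264587402, 23.756168365478516) tri [ 0.472  -0.0629  0.0111] err 0.0154 plane [ 0.464  -0.0624  0.017 ] [ 0.4796 -0.055   0.017 ]
pad (409.647216796875, 220.5808563232422) (26.749610900878906, 27.418376922607422) (302.2962646484375, 162.0069580078125) (9.860532760620117, 20.875741958618164) tri [ 0.4883 -0.3513  0.0383] err 0.0018 plane [ 0.4873 -0.3508  0.04  ] [ 0.4891 -0.3481  0.04  ]
vase (array([ 0.5731, -0.0661,  0.1053]), np.float64(0.0016053552370156661))
```

Full coasters in the top view give blue (.576,.042), green (.468,.044) and yellow (.465,−.063). Green triangulates to 15 mm high, and the pad to 38 mm at (.488,−.351). The side views of blue and yellow are partly occluded, so I'm not using them. Now the vase.

```bash
python3 - <<'E'
from h import *
pick([.5725,-.0663],.035,0,.17)
place([.488,-.351],.061,0,.17)
ctrl.sleep(.3)
b=tray(.055,-.055); print(ctrl.ik([*b,.29],R(130)),ctrl.ik([.576,.042,.29],R(90)))
ctrl.goto([.45,-.1,.3],R(90)); print(ctrl.current_q())
for n in("side","top"): cv2.imwrite(f"pics/{n}4.png",ctrl.read_camera(n))
E
```

```text
grip w 63.1 mm F 30.0
hit True z err 0.2 mm w 63.1
t 32.8
[ 21.0546  23.7757  72.6357  -0.      83.5885 -18.9454] [-1.7529 20.7143 77.5862 -0.     81.6996 -1.7529]
[-19.9951  10.0518  91.4062  -0.0088  78.5544 -19.8689]
```

View pics/side4.png

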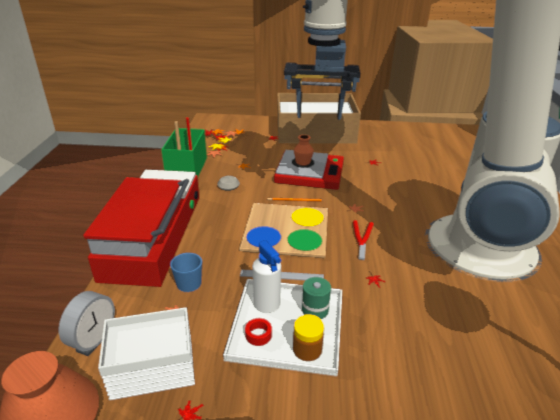

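View pics/top4.png

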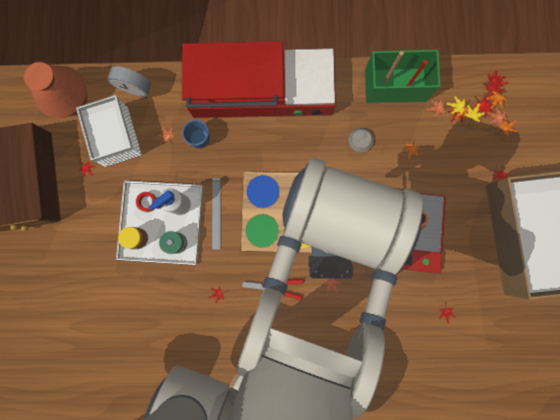

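The vase stands on the pad at (304,152) in the side view. The tray objects are at bottle head (162,200), jar (129,238) and tin (172,243) in the top view. I'll measure them before picking.

```bash
python3 - <<'E'
from h import *
t=cv2.imread("pics/top4.png"); s=cv2.imread("pics/side4.png")
h=blobs(t,(105,130,60),(125,255,255),(145,185,185,215))[0]
W=np.array([on_plane('top',u,.157)[:2] for u in h[:,0]]); m=cv2.minAreaRect(W.astype(np.float32)*1000); print('head',m,cv2.boxPoints(m).tolist())
hs=blobs(s,(105,130,60),(125,255,255),(250,235,285,272))[0]; print('head tri',tri(cen(hs),cen(h)))
b=cv2.fitEllipse(max(blobs(t,(20,150,100),(35,255,255),(115,225,145,255)),key=cv2.contourArea)); print('jar',b[0],on_plane('top',b[0],.074))
for c in blobs(t,(0,0,120),(180,60,255),(163,233,180,252),4): print('knob',cen(c),cv2.contourArea(c),on_plane('top',cen(c),.079))
for c in blobs(s,(0,0,0),(180,255,60),(295,130,314,144),4): print('vase side',on_plane('side',cen(c),.130))
y=cv2.fitEllipse(blobs(s,(20,150,100),(35,255,255),(285,200,330,230))[0]); print('yellow side',y,on_plane('side',y[0],.017),tri(y[0],(301.12,231.22)))
g=cv2.fitEllipse(blobs(s,(55,130,50),(85,255,255),(282,225,330,252))[0]); print('green',g[:2],tri(g[0],(261.65,230.16)))
for c in blobs(t,(0,150,80),(8,255,255),(128,185,160,218))[:1]: print('tape',cen(c),on_plane('top',cen(c),.024))
E
```

```text
head ((533.2877807617188, 282.89990234375), (28.951061248779297, 63.44511413574219), 34.69734573364258) [[503.32861328125, 300.7411804199219], [539.4442138671875, 248.57847595214844], [563.2469482421875, 265.0586242675781], [527.13134765625, 317.2213134765625]]
head tri (array([0.5407, 0.2788, 0.1635]), np.float64(0.0066061481728980805))
jar (129.32879638671875, 237.1725311279297) [0.4514 0.3908 0.074 ]
knob [168.7748 241.6937] 18.5 [0.4381 0.2848 0.079 ]
vase side [ 0.4882 -0.3509  0.13  ]
yellow side ((307.0746154785156, 216.61102294921875), (18.7344913482666, 32.37800979614258), 93.08882904052734) [ 0.4645 -0.0607  0.017 ] (array([ 0.4643, -0.0625,  0.0158]), np.float64(0.000507391579493144))
green ((304.3200378417969, 239.63914489746094), (19.205163955688477, 32.719051361083984)) (array([0.4686, 0.0455, 0.0156]), np.float64(0.0004718996080348372))
tape [142.8627 200.0255] [0.5557 0.3735 0.024 ]
```

```bash
python3 - <<'E'
from h import *
t=cv2.imread("pics/top4.png"); s=cv2.imread("pics/side4.png")
sg=cv2.cvtColor(s,cv2.COLOR_BGR2GRAY)
for v in(275,283,291,299): print(v,sg[v,246:290].tolist())
hs=blobs(s,(105,130,60),(125,255,255),(250,235,285,272))[0]
print(cv2.boundingRect(hs),cen(hs),on_plane('side',cen(hs),.155))
A=cv2.resize(t[180:262,112:206],(400,400),interpolation=cv2.INTER_CUBIC);B=cv2.resize(s[232:322,230:320],(400,400),interpolation=cv2.INTER_CUBIC)
cv2.imwrite("pics/z4.png",np.hstack([A,B]))
E
```

```text
275 [103, 107, 109, 109, 110, 110, 114, 123, 133, 141, 148, 156, 161, 167, 175, 182, 188, 193, 200, 205, 208, 210, 211, 212, 212, 210, 208, 207, 205, 204, 202, 200, 195, 187, 177, 170, 173, 174, 175, 175, 175, 174, 175, 175]
283 [146, 148, 127, 129, 128, 129, 126, 127, 132, 140, 149, 156, 162, 167, 172, 177, 181, 185, 189, 191, 195, 196, 199, 202, 203, 204, 205, 206, 205, 204, 201, 198, 192, 187, 199, 224, 231, 230, 229, 219, 200, 193, 179, 161]
291 [161, 153, 154, 153, 154, 154, 150, 139, 132, 140, 149, 156, 162, 167, 172, 177, 182, 186, 189, 192, 195, 198, 199, 201, 202, 204, 205, 205, 204, 202, 200, 195, 189, 184, 202, 232, 241, 241, 241, 241, 241, 241, 241, 240]
299 [234, 234, 234, 228, 203, 170, 167, 152, 135, 140, 148, 156, 162, 167, 173, 178, 182, 185, 189, 192, 195, 197, 199, 201, 202, 203, 204, 204, 204, 201, 199, 194, 186, 180, 206, 232, 234, 235, 237, 239, 240, 241, 241, 241]
(250, 235, 31, 36) [266.5662 248.3179] [0.5451 0.2675 0.155 ]
```

View pics/z4.png

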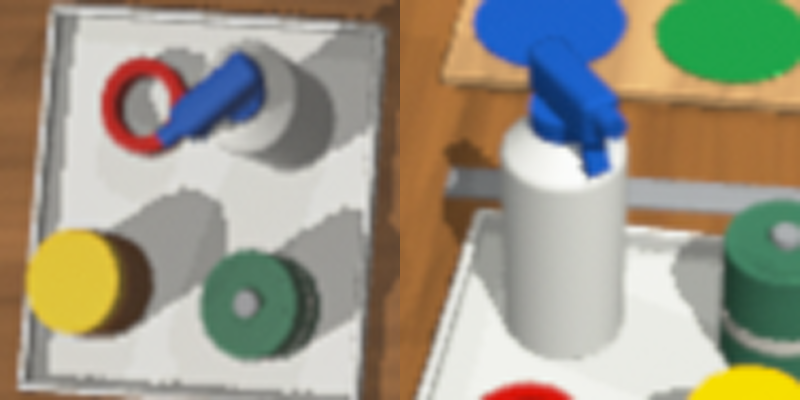

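The crop shows a round collar under the head that biased the head blob. The head strip itself gives yaw about −51°, and the body axis is at about (.545,.2765), as commanded. Now the bottle goes to blue.

```bash
python3 - <<'E'
from h import *
pick([.545,.2765],.140,130,.29)
place([.576,.042],.153,90,.29)
ctrl.goto(np.r_[tray(-.05,.055),.25],R(0))
for n in("side","top"): cv2.imwrite(f"pics/{n}5.png",ctrl.read_camera(n))
s=cv2.imread("pics/side5.png"); t=cv2.imread("pics/top5.png")
A=cv2.resize(t[160:265,235:335],(400,420),interpolation=cv2.INTER_CUBIC);B=cv2.resize(s[150:255,235:335],(400,420),interpolation=cv2.INTER_CUBIC)
cv2.imwrite("pics/z5.png",np.hstack([A,B]))
E
```

```text
grip w 29.2 mm F 30.0
hit True z err -0.8 mm w 29.6
t 42.5
```

View pics/z5.png

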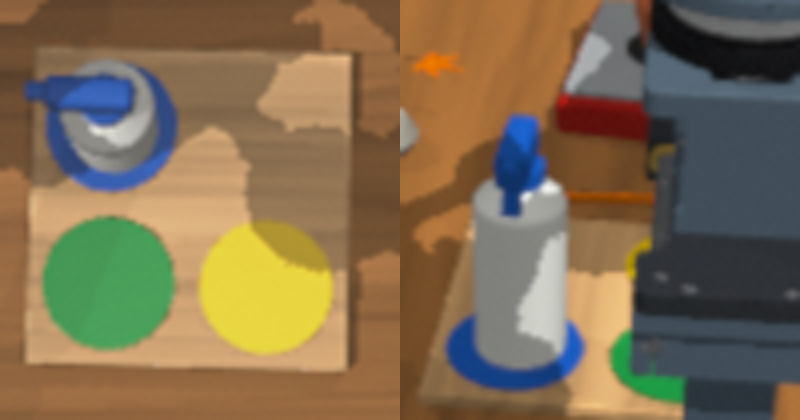

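The bottle stands well inside the blue coaster (crop 110,120 and 520,330), nozzle toward +y. Now the jar and tin.

```bash
python3 - <<'E'
from h import *
pick([.4504,.391],.027,0,.23,.9)
place([.465,-.0625],.040,0,.23,.85)
pick([.438,.283],.027,0,.23,.9)
place([.468,.0445],.040,0,.23,.85)
ctrl.goto([.35,.35,.35],R(0))
for n in("side","top"): cv2.imwrite(f"pics/{n}6.png",ctrl.read_camera(n))
s=cv2.imread("pics/side6.png"); t=cv2.imread("pics/top6.png")
A=cv2.resize(t[160:265,235:335],(400,420),interpolation=cv2.INTER_CUBIC)
B=cv2.resize(s[130:375,215:350],(331,600),interpolation=cv2.INTER_CUBIC)
cv2.imwrite("pics/z6.png",np.hstack([cv2.copyMakeBorder(A,0,180,0,0,cv2.BORDER_CONSTANT),B]))
y=cv2.fitEllipse(blobs(t,(20,150,100),(35,255,255),(285,205,320,255))[0]); print('jar/yellow',y[:2])
for c in blobs(t,(0,0,110),(180,60,255),(252,218,272,240),4): print('knob',on_plane('top',cen(c),.092))
for c in blobs(t,(0,150,80),(8,255,255),(128,185,165,218))[:1]: print('tape',cen(c))
E
```

```text
grip w 58.5 mm F 30.0
hit True z err -0.2 mm w 59.0
t 52.2
grip w 59.5 mm F 30.0
hit True z err -0.2 mm w 59.6
t 60.2
jar/yellow ((301.0823059082031, 231.36688232421875), (32.42192459106445, 32.716835021972656))
knob [0.4674 0.0465 0.092 ]
tape [145.6792 201.1915]
```

View pics/z6.png

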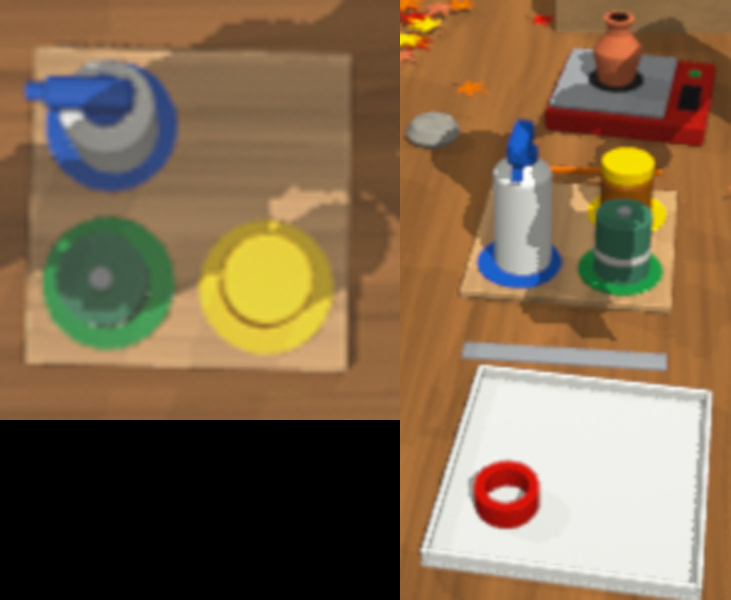

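The picture shows bottle, jar and tin standing inside the blue, yellow and green coasters. The vase is on the pad, the tape is unmoved at (145.7,201.2), and the arm is clear.

```bash
python3 -c "
from bench import ctrl
ctrl.sleep(.3); print(ctrl.sign_off(), ctrl.current_t())"
```

```text
the job is handed in; nothing more can be done
the job is handed in; nothing more can be done
```

The job is handed in at about 61 s: the vase stands on the scale's black pad, the bottle, jar and tin stand on their blue, yellow and green coasters, and the tape was left where it was; the hand-in call gave no pass or fail.

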